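# Unbolt the sample case

## Robot

A 6-joint arm with a two-finger parallel gripper is mounted at the origin on a cart in front of the work surface, level with it; the furniture and walls round the work are solid. World frame = base frame: x ahead of the robot, y to its left, z up, the work surface at z = 0. Lengths are in m, angles in rad, forces in N, time in s.
With the tool pointing down it reaches from about 0.375 to 0.9 m from the base axis. Payload 3.1 kg.
Tool frame: the origin (TCP) lies midway between the tips of the shut fingers; the grasp point (between the pads) lies 19 mm behind it; z points along the fingers, y is the line along which they close (so a half turn about z gives the same grasp; the last joint's range is limited). The gripper opens to 87 mm and grips with 3 to 60 N. Pads are 19 mm wide; open, the fingers measure 117 mm over their backs; the gripper's body (75 mm by 190 mm) begins 51 mm behind the grasp point.
Start: joints at [1.169, 0.527, 1.433, -0, 1.181, -0.178], TCP at [0.138, 0.61, 0.223] pointing down, gripper open.
Joint ranges: [-3.08, 3.08], [-0.75, 2.2], [0.22, 2.44], [-1.43, 4.57], [0, 2.65], [-2.85, 2.85]. Speed limits (rad/s): [2.79, 2.79, 3.14, 3.14, 3.14, 3.14].

## Interface

Orientations are given as a unit quaternion [x, y, z, w].
In Python, from rig import status, imaging, order gives the robot as it stands.
- The arm moves only by the tool arm_command, never from a script. Its argument "deltas" is one flat list of numbers, 5 for each row, row after row: the opening, from -1 (shut) to 1 (fully open), so that 0 is half open, then the shift along the tool's x, y, z in m, then the turn about the tool's z in rad. In form: [gripper, tx, ty, tz, roll, gripper, tx, ty, tz, roll, ...]. A call has 1 to 12 rows; each row shifts and turns the commanded pose from where the row before left it, along the tool's axes as they then stand; what a row does not reach is not made up. A row lasts 1/8 s, in which the tool goes at most 62.5 mm and 10.7 degrees, less where a joint would pass 70% of its speed; a pose out of reach is approached as far as the arm can. A call with a gripper value outside its range is refused whole. The fingers move at their own pace and stop on an object; "newtons" is the grip in N (left out, the last holds). Time passes only in rows, so rows that do not move let the fingers close. It gives the time, the measured TCP pose, the force, the opening and the grip force at its end, in the units of the state.
- status.get_obs(): the state, without advancing time (a new reading comes with each control period).
- imaging.camera(name): name is "side" or "top"; returns (picture, depth): 420x560x3 uint8, red, green, blue; 420x560 float32, m along the optical axis (not along the pixel's ray), 0 where there is no reading.
- imaging.camera_params(name): a dict with "intrinsics" (3x3 intrinsics, pixels), "camera_from_world" (4x4, takes a point from world to camera coordinates). Camera axes: x right, y up, looking along -z (the intrinsics and any distortion apply to the point x, -y, -z); pixel columns grow to the right and rows downward; lengths in m; the calibration is good to about 2 mm. A picture is of the moment at which its call begins. camera_params takes no time and is no camera call.
- order.hand_in(): hands the job in; it is judged then, once.
The state is a dict: "time": time; "q": joint angles; "joint_velocities": joint speeds; "joint_torque": joint torques, N m; "position": TCP position; "tool_rot": TCP orientation; "ft_force": force on the tool from outside, world axes, zero at the start; "moment": the same for the moment, N m; "grip_width": finger opening in m; "grip_force": force on a finger pad.
Only numpy, scipy, OpenCV 4.12 (cv2) and the standard library are available. Lean on these libraries where they do the work, as an engineer would, in place of code of your own. Each camera call takes 0.05 s, during which the arm holds its last target. There are 200 camera calls.

## Task

Unbolt the blue sample case: press the yellow spring catch bar down with one fingertip and keep it held down while the other fingertip pushes the bolt by its red upright knob out of the keeper, all the way to its open stop. Then let go, so that the catch springs up again and locks the bolt open. Grasp nothing and do not shift the loose things on and around the case.

Things in the scene. Friction and masses are not known exactly. Their poses are not given: they have to be found in the camera images.
- case: blue flat case fixed to the table, 170 (its x) x 230 (its y) x 45 mm high, bolt and catch on its lid; origin at the centre of its underside, z up, x across the bolt (away from the robot at yaw 0), +y the way the bolt opens (left at yaw 0), away from the aluminium end with the keeper. Yaw within 0.45 rad. Rod guides and keeper rise to 65 mm above the table
- bolt (a joint): travel of the bolt along the case's +y, m: 0 shut (rod in the keeper), 0.040 at its open stop. Friction about 1.5 N. Unless the catch is pressed at least 5.5 mm its tooth blocks the bolt after about 2 mm; from 35 mm on the catch can spring up into the open notch
- catch (a joint): how far the catch is pressed down, m: 0 up, 0.010 at its lower stop; spring force 2 N at the start of the press, 6 N fully down; springs up by itself in either end position of the bolt
- knob_top (a point): centre of the top of the red upright knob plate on the bolt, 32 mm wide (case x), 10 mm thick (case y), solid over its top 32 mm on a narrower stem; top 97 mm above the table; it stands at case x = +22 mm, y = -20 mm when shut, and travels 40 mm to +y. Same axes as the case
- knob_face (a point): point on the knob's pushing face (the -y face, turned to the keeper), mid-width, 12 mm below its top, 85 mm above the table; push here towards the case's +y
- catch_top (a point): centre of the top of the catch's yellow press bar, 32 mm wide (case x) by 110 mm long (case y), 6 mm thick, parallel to the bolt and 56 mm from it, centre to centre, on the robot's side; it stays in place lengthwise, so a fingertip can slide along it while holding it down. At case x = -34 mm, y = -15 mm, 81 mm above the table when up, 71 mm when fully down
- marker: black-capped white marker pen, 17 x 135 x 16 mm, lying on the lid's far strip; origin under its middle
- vial: brown 27 x 60 mm vial with a black cap, standing beside the case; origin at the centre of its foot
- timer: beige bench timer, 66 x 60 x 20 mm, lying in front of the case; origin under its middle
- petri: clear petri dish, 62 mm across, 13 mm high, in front of the case; origin under its middle
- syringe: 10 ml syringe, 26 x 142 x 16 mm, lying on the left of the table; origin under its middle
- red_cap_bottle: white bottle with a red cap, 40 mm across, 80 mm high, on the right; origin at the centre of its foot
- beaker: clear 100 ml beaker, 57 mm across, 70 mm high, at the left rear; origin at the centre of its foot

How it is judged:
By the outcome, as a careful person would: the job done as asked, in the order asked, and still so for the second after the job is handed in, with the robot touching nothing.
It also fails if it takes over 32 s, if anything falls off the work surface, if the arm or the gripper's body presses on something with over 40 N, if the wrist force passes 120 N, or if a joint passes its speed limit or range.

## Working session

There is one attempt and no reset: what is moved stays moved. The work goes in short steps, Python scripts to look and compute and a tool call to move; the robot and the scene stay as the last step left them, time stands still between calls to the robot, and variables do not carry over. Pictures are saved under pics/ and viewed, at most 10 in all, crops included, and the job is handed in when it is done.

Besides the shell and the picture viewer there is one more tool, called after "Request:" by a JSON object that holds its "name" and its "arguments", one argument or row to a line. arm_command: Moves the arm, as the interface text tells. Its arguments: {"type":"object","properties":{"deltas":{"type":"array"},"newtons":{"type":"number"}},"required":["deltas"]}

```bash
mkdir -p pics; cat > h.py <<'E'
import numpy as np, cv2
from rig import status, imaging
def cam(n):
    p,d=imaging.camera(n); c=imaging.camera_params(n); return p,d,np.array(c["intrinsics"]),np.array(c["camera_from_world"])
def world(u,v,d,K,T):
    u,v,d=[np.asarray(a,float) for a in (u,v,d)]
    P=np.stack([(u-K[0,2])/K[0,0]*d,-(v-K[1,2])/K[1,1]*d,-d,np.ones_like(d)])
    return (np.linalg.inv(T)@P)[:3].T
def save(n,p): cv2.imwrite("pics/"+n,cv2.cvtColor(p,cv2.COLOR_RGB2BGR))
E
python3 - <<'E'
from h import *
o=status.get_obs(); print({k:np.round(v,3) for k,v in o.items()})
for n in("top","side"):
    p,d,K,T=cam(n); save(n+"0.png",p); np.savez(n+"0.npz",p=p,d=d,K=K,T=T)
    print(n,imaging.camera_params(n).keys(),np.round(np.linalg.inv(T)[:3,3],3),K.round(1).tolist())
    hsv=cv2.cvtColor(p,cv2.COLOR_RGB2HSV)
    W=world(*np.meshgrid(np.arange(560),np.arange(420)),d,K,T) if 0 else None
    for nm,lo,hi in(("yellow",(22,120,120),(34,255,255)),("red",(0,150,90),(6,255,255)),("blue",(100,110,50),(125,255,255))):
        m=cv2.inRange(hsv,lo,hi); k,l,s,c=cv2.connectedComponentsWithStats(m)
        for i in range(1,k):
            if s[i,4]<60: continue
            v,u=np.nonzero((l==i)&(d>0)); w=world(u,v,d[v,u],K,T)
            print(nm,s[i].tolist(),"med",np.median(w,0).round(3),"lo",np.percentile(w,2,0).round(3),"hi",np.percentile(w,98,0).round(3))
E
```

```text
{'time': np.float64(0.0), 'q': array([ 1.17 ,  0.528,  1.434, -0.   ,  1.181, -0.179]), 'joint_velocities': array([-0.001, -0.001,  0.   ,  0.   , -0.   , -0.   ]), 'joint_torque': array([ 1.0000e-03, -4.4004e+01, -1.7659e+01,  6.3000e-02,  5.8000e-02,
       -0.0000e+00]), 'position': array([0.138, 0.609, 0.222]), 'tool_rot': array([ 0.111,  0.994, -0.001, -0.   ]), 'ft_force': array([0.119, 0.067, 0.025]), 'moment': array([-0.005, -0.007,  0.04 ]), 'grip_force': np.float64(0.0), 'grip_width': np.float64(0.087)}
top dict_keys(['intrinsics', 'camera_from_world']) [0.439 0.008 1.295] [[507.3, 0.0, 284.4], [0.0, 507.3, 208.2], [0.0, 0.0, 1.0]]
yellow [232, 198, 46, 26, 534] med [0.532 0.056 0.081] lo [0.505 0.007 0.077] hi [0.557 0.105 0.086]
red [411, 211, 10, 10, 73] med [ 0.513 -0.33   0.08 ] lo [ 0.503 -0.341  0.075] hi [ 0.523 -0.321  0.086]
blue [201, 151, 95, 89, 2544] med [0.57  0.107 0.045] lo [ 0.476 -0.032  0.04 ] hi [0.671 0.177 0.051]
blue [250, 197, 37, 18, 247] med [0.549 0.009 0.045] lo [ 0.529 -0.018  0.041] hi [0.565 0.066 0.051]
side dict_keys(['intrinsics', 'camera_
[... 226 characters left out ...]
ed [0.582 0.027 0.089] lo [0.571 0.021 0.071] hi [0.597 0.034 0.098]
red [366, 284, 13, 12, 120] med [ 0.51  -0.336  0.08 ] lo [ 0.503 -0.345  0.07 ] hi [ 0.523 -0.325  0.082]
blue [236, 203, 64, 55, 1067] med [0.506 0.024 0.033] lo [ 0.457 -0.058  0.01 ] hi [0.559 0.17  0.048]
blue [293, 211, 22, 20, 155] med [ 0.613 -0.014  0.046] lo [ 0.572 -0.045  0.044] hi [0.633 0.059 0.062]
blue [271, 221, 19, 13, 104] med [0.549 0.002 0.046] lo [ 0.528 -0.02   0.044] hi [0.562 0.045 0.063]
blue [309, 241, 11, 10, 91] med [ 0.595 -0.074  0.023] lo [ 0.55  -0.106  0.009] hi [ 0.606 -0.069  0.055]
blue [417, 277, 53, 24, 568] med [ 0.683 -0.366  0.02 ] lo [ 0.679 -0.373  0.006] hi [ 0.764 -0.311  0.033]
```

View pics/top0.png

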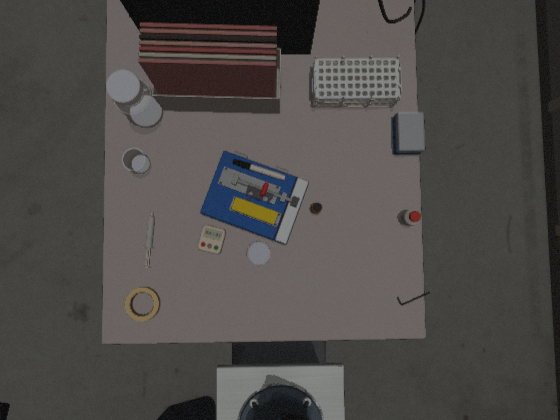

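View pics/side0.png

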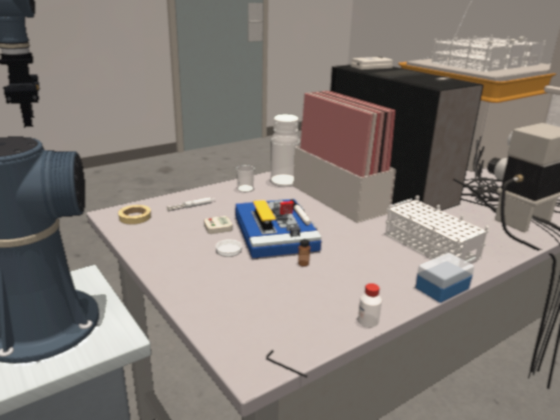

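The top view shows the blue case with its aluminium end to the right, the yellow bar at about (255,211), the red knob at (264,189), and the vial at (316,208), clear of the work. In the side view the bar is at (265,210) and the knob at (287,207), so the bolt is shut.

```bash
cat >> h.py <<'E'
def plane(u,v,z,K,T):
    u,v=np.asarray(u,float),np.asarray(v,float); Ti=np.linalg.inv(T)
    r=Ti[:3,:3]@np.stack([(u-K[0,2])/K[0,0],-(v-K[1,2])/K[1,1],-np.ones_like(u)]); o=Ti[:3,3:]
    return (o+r*((z-o[2])/r[2]))[:2].T
def blob(p,lo,hi,win):
    m=cv2.inRange(cv2.cvtColor(p,cv2.COLOR_RGB2HSV),lo,hi); k=np.zeros_like(m); x0,y0,x1,y1=win; k[y0:y1,x0:x1]=m[y0:y1,x0:x1]; return k
def toolplan(w,yaw,cy,cx=-.006):
    # case-frame point to world; w = case origin
    return w+np.array([np.cos(yaw)*cx-np.sin(yaw)*cy,np.sin(yaw)*cx+np.cos(yaw)*cy])
E
python3 - <<'E'
from h import *
z=np.load("top0.npz"); p,d,K,T=[z[k] for k in"pdKT"]
m=blob(p,(20,90,90),(36,255,255),(225,190,290,235)); v,u=np.nonzero(m)
w=plane(u,v,.081,K,T).astype(np.float32); r=cv2.minAreaRect(w*1000); print("bar",r)
b=cv2.boxPoints(r); e=[b[1]-b[0],b[2]-b[1]]; e=max(e,key=np.linalg.norm); e=e*np.sign(e[1]); yaw=-np.arctan2(e[0],e[1]); print("yaw bar",yaw,"mean",w.mean(0))
# case outline: everything blue or white end, at lid height
m=blob(p,(100,100,40),(128,255,255),(190,140,320,250)); v,u=np.nonzero(m); w2=plane(u,v,.045,K,T).astype(np.float32)
r2=cv2.minAreaRect(w2*1000); print("blue",r2)
c=np.array(r[0])/1000
for y in (yaw,np.radians(r2[2]),np.radians(r2[2]-90)): print(y, "case from bar",toolplan(c,y,.015,.034))
m=blob(p,(0,120,70),(7,255,255),(245,175,285,205))|blob(p,(172,120,70),(180,255,255),(245,175,285,205)); v,u=np.nonzero(m)
wk=plane(u,v,.097,K,T); o=toolplan(c,yaw,.015,.034)
print("knob top view",wk.mean(0),wk.min(0),wk.max(0),len(u),"pred",toolplan(o,yaw,-.020,.022))
z=np.load("side0.npz"); p,d,K,T=[z[k] for k in"pdKT"]
v,u=np.nonzero(blob(p,(20,90,90),(36,255,255),(245,190,285,230))); ok=d[v,u]>0
print("side bar (plane .081)",plane(u,v,.081,K,T).mean(0))
E
```

```text
bar ((531.5540771484375, 56.017303466796875), (109.57611846923828, 31.514389038085938), 68.89384460449219)
yaw bar -0.36837164 mean [0.53159714 0.05594561]
blue ((573.263427734375, 71.96868896484375), (194.66064453125, 166.74058532714844), 69.11979675292969)
-0.36837164 case from bar [0.56867464 0.05776774]
1.2063680316479086 case from bar [0.52965728 0.09313067]
-0.364428295146988 case from bar [0.56866745 0.0579141 ]
knob top view [0.58177679 0.03190387] [0.56892992 0.02472825] [0.59518541 0.03925236] 50 pred [0.58199683 0.03118731]
side bar (plane .081) [0.53218657 0.04815198]
```

Request:
{"name": "arm_command", "arguments": {
  "deltas": [-0.06,-0.044,-0.04,0,0,-0.06,-0.044,-0.04,0,0,-0.06,-0.044,-0.04,0,0,-0.06,-0.044,-0.04,0,0,-0.06,-0.044,-0.04,0,0,-0.06,-0.044,-0.04,0,0,-0.06,-0.044,-0.04,0,0,-0.06,-0.044,-0.04,0,0,-0.06,-0.044,-0.04,0,0,-0.06,-0.044,-0.04,0,0,-0.06,-0.044,-0.04,0,0,-0.06,-0.044,-0.04,0,0]
}}

```text
time: 1.6
position: [0.5476, 0.023, 0.2223]
tool_rot: [0.111, 0.994, 0.0, -0.0]
ft_force: [0.9, 0.2, 0.9]
grip_width: 0.0408
grip_force: 0.0
```

Request:
{"name": "arm_command", "arguments": {
  "deltas": [-0.06,0,0,0,0.1715,-0.06,0,0,0,0.1715,-0.06,0,0,0,0.1715,-0.06,0,0,0,0.1715,-0.06,0,0,0,0.1715,-0.06,0,0,0,0.1715,-0.06,0,0,0,0.1715,-0.06,0,0,0,0.1715,-0.06,0,0,0,0.1715,-0.06,0,0,0,0.1715,-0.06,0,0,0,0]
}}

```text
time: 2.98
position: [0.5466, 0.0247, 0.2222]
tool_rot: [0.824, 0.567, -0.0, -0.0]
ft_force: [-0.2, -0.8, 0.1]
grip_width: 0.0409
grip_force: 0.0
```

```bash
cat >> h.py <<'E'
from scipy.spatial.transform import Rotation as R
O=np.array([.5687,.0578]); YAW=-.367
def where(cy=-.040,z=None):
    o=status.get_obs(); r=R.from_quat(o["tool_rot"]); P=np.array(o["position"]); m=r.as_matrix()
    c,s=np.cos(YAW),np.sin(YAW); q=P[:2]-O
    print("t",round(float(o["time"]),2),"P",P.round(4),"case xy",np.round([c*q[0]+s*q[1],-s*q[0]+c*q[1]],4),"yaw err(roll to add)",round(float(np.arctan2(m[1,1],m[0,1])-YAW),4),"toolz",m[:,2].round(3),"w",round(float(o["grip_width"]),4),"F",np.round(o["ft_force"],1))
    t=np.append(toolplan(O,YAW,cy),P[2] if z is None else z); print("tool delta",(m.T@(t-P)).round(4),"toolx in case",np.round([c*m[0,0]+s*m[1,0],-s*m[0,0]+c*m[1,0]],2))
E
python3 -c "
from h import *
where()"
```

```text
t 2.98 P [0.5466 0.0247 0.2222] case xy [-0.0087 -0.0388] yaw err(roll to add) 0.002 toolz [-0.001  0.    -1.   ] w 0.0409 F [-0.2 -0.8  0.1]
tool delta [-0.0012  0.0027 -0.    ] toolx in case [-0.  1.]
```

Request:
{"name": "arm_command", "arguments": {
  "deltas": [-0.06,-0.0005,0.001,0.038,0,-0.06,-0.0005,0.001,0.038,0,-0.06,0,0.001,0.036,0,-0.06,0,0,0,0,-0.06,0,0,0,0]
}}

```text
time: 3.6
position: [0.5501, 0.0226, 0.1114]
tool_rot: [0.824, 0.567, 0.0, 0.0]
ft_force: [0.2, 0.4, 0.7]
grip_width: 0.0408
grip_force: 0.0
```

```bash
python3 - <<'E'
from h import *
where(z=.072)
p,d,K,T=cam("side"); a=cv2.resize(p[150:260,220:340],None,fx=6,fy=5,interpolation=cv2.INTER_CUBIC); save("s1.png",a)
E
```

```text
t 3.6 P [0.5501 0.0226 0.1114] case xy [-0.0047 -0.0395] yaw err(roll to add) 0.0012 toolz [ 0.001 -0.    -1.   ] w 0.0408 F [0.2 0.4 0.7]
tool delta [-0.0005 -0.0013  0.0394] toolx in case [-0.  1.]
```

View pics/s1.png

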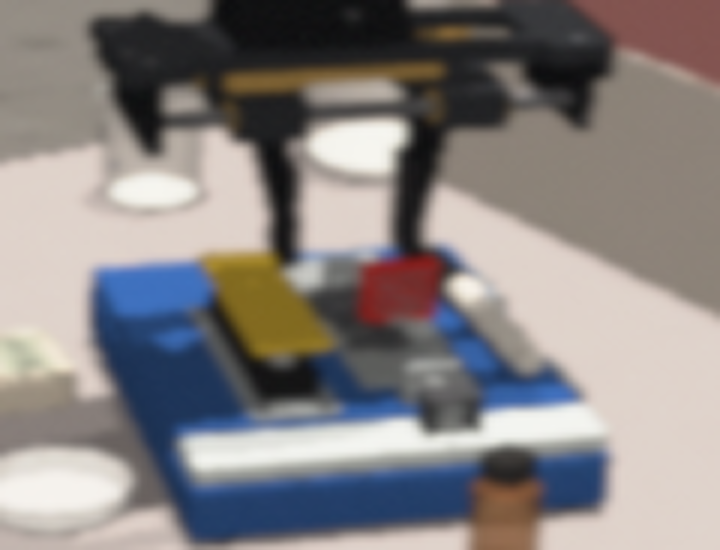

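The side crop shows the fingertips at (285,258) and (407,252), one over the yellow bar and one on the keeper side of the red knob (400,285), as intended. The tips are narrow, so I will open them slightly and go down.

Request:
{"name": "arm_command", "arguments": {
  "deltas": [0.1,0,-0.001,0.008,0,0.1,0,0,0.008,0,0.1,0,0,0.008,0,0.1,0,0,0,0]
}}

```text
time: 4.15
position: [0.5478, 0.0232, 0.0857]
tool_rot: [0.824, 0.566, -0.001, -0.001]
ft_force: [0.8, -0.2, 0.3]
grip_width: 0.0475
grip_force: 0.0
```

Request:
{"name": "arm_command", "arguments": {
  "deltas": [0.1,0,0,0.004,0,0.1,0,0,0.004,0,0.1,0,0,0.004,0,0.1,0,0,0.002,0,0.1,0,0,0,0,0.1,0,0,0,0]
}}

```text
time: 4.9
position: [0.5487, 0.023, 0.0729]
tool_rot: [0.824, 0.566, 0.0, 0.0]
ft_force: [-0.3, 0.3, 4.5]
grip_width: 0.0477
grip_force: 2.5
```

```bash
python3 - <<'E'
from h import *
where(z=.0715)
p,d,K,T=cam("side"); a=cv2.resize(p[170:260,230:330],None,fx=6,fy=6,interpolation=cv2.INTER_CUBIC); save("s2.png",a)
E
```

```text
t 4.9 P [0.5487 0.023  0.0729] case xy [-0.0061 -0.0396] yaw err(roll to add) -0.0 toolz [ 0.001 -0.    -1.   ] w 0.0477 F [-0.3  0.3  4.5]
tool delta [-0.0004  0.0001  0.0014] toolx in case [0. 1.]
```

View pics/s2.png

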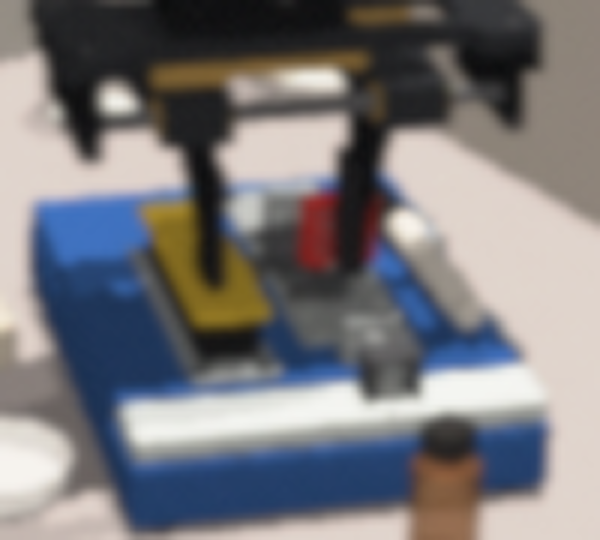

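The fingers are in place: the left tip presses the bar at (212,280) and the right tip is in front of the knob's keeper-side face at (352,262). I'll press a little deeper, then push.

Request:
{"name": "arm_command", "arguments": {
  "deltas": [0.1,0,0,0.001,0,0.1,0,0,0.001,0,0.1,0,0,0,0,0.1,0,0,0,0]
}}

```text
time: 5.45
position: [0.5488, 0.023, 0.0713]
tool_rot: [0.824, 0.566, 0.0, 0.0]
ft_force: [-0.8, -0.3, 7.8]
grip_width: 0.0483
grip_force: 3.9
```

Request:
{"name": "arm_command", "arguments": {
  "deltas": [0.1,0.004,0,0,0,0.1,0.004,0,0,0,0.1,0.004,0,0,0,0.1,0.004,0,0,0,0.1,0,0,0,0]
}}

```text
time: 6.08
position: [0.554, 0.0364, 0.0713]
tool_rot: [0.824, 0.567, -0.001, 0.001]
ft_force: [-2.1, -5.3, 9.8]
grip_width: 0.0479
grip_force: 4.9
```

```bash
python3 -c "
from h import *
where(cy=.006)"
```

```text
t 6.08 P [0.554  0.0364 0.0713] case xy [-0.0061 -0.0253] yaw err(roll to add) 0.0023 toolz [-0.001 -0.003 -1.   ] w 0.0479 F [-2.1 -5.3  9.8]
tool delta [ 0.0313  0.0002 -0.0001] toolx in case [-0.  1.]
```

Request:
{"name": "arm_command", "arguments": {
  "deltas": [0.1,0.004,0,0,0,0.1,0.004,0,0,0,0.1,0.004,0,0,0,0.1,0.004,0,0,0,0.1,0.004,0,0,0,0.1,0.004,0,0,0,0.1,0,0,0,0]
}}

```text
time: 6.95
position: [0.5626, 0.0588, 0.0713]
tool_rot: [0.824, 0.567, -0.001, 0.001]
ft_force: [-2.2, -5.5, 8.7]
grip_width: 0.0477
grip_force: 4.8
```

```bash
python3 - <<'E'
from h import *
where(cy=.006)
p,d,K,T=cam("side"); a=cv2.resize(p[170:260,230:330],None,fx=6,fy=6,interpolation=cv2.INTER_CUBIC); save("s3.png",a)
E
```

```text
t 6.95 P [0.5626 0.0588 0.0713] case xy [-0.0061 -0.0012] yaw err(roll to add) 0.0021 toolz [-0.001 -0.003 -1.   ] w 0.0477 F [-2.2 -5.5  8.7]
tool delta [ 0.0072  0.0001 -0.    ] toolx in case [-0.  1.]
```

View pics/s3.png

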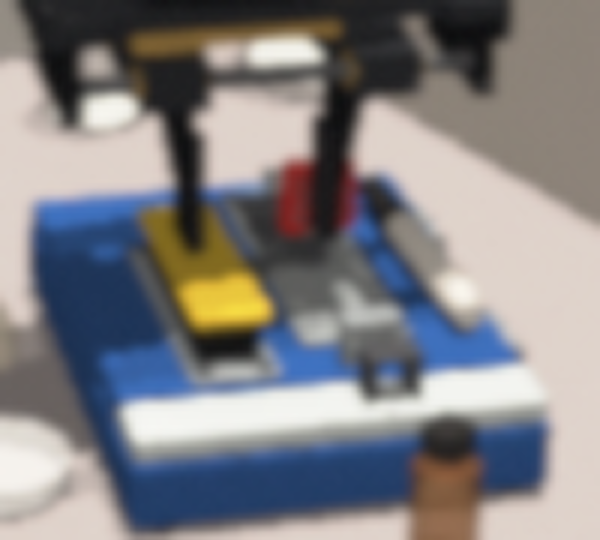

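The knob has moved left with the finger, now at (318,200), and the catch is still held down. I'll keep pushing to the stop.

Request:
{"name": "arm_command", "arguments": {
  "deltas": [0.1,0.003,0,0,0,0.1,0.003,0,0,0,0.1,0.002,0,0,0,0.1,0,0,0,0]
}}

```text
time: 7.5
position: [0.5648, 0.0648, 0.0713]
tool_rot: [0.824, 0.567, -0.002, 0.001]
ft_force: [-3.9, -11.5, 9.9]
grip_width: 0.0479
grip_force: 6.9
```

Request:
{"name": "arm_command", "arguments": {
  "deltas": [0.1,0.002,0,0,0,0.1,0,0,0,0,0.1,0,0,0,0]
}}

```text
time: 7.88
position: [0.5648, 0.0649, 0.0714]
tool_rot: [0.824, 0.567, -0.004, 0.002]
ft_force: [-5.8, -17.1, 11.5]
grip_width: 0.0478
grip_force: 9.7
```

```bash
python3 -c "
from h import *
where(cy=.006)"
```

```text
t 7.88 P [0.5648 0.0649 0.0714] case xy [-0.0062  0.0053] yaw err(roll to add) 0.0017 toolz [-0.004 -0.007 -1.   ] w 0.0478 F [ -5.8 -17.1  11.5]
tool delta [ 0.0007  0.0002 -0.    ] toolx in case [-0.  1.]
```

The stop is reached: the force rose to 18 N at case y = 5.3 mm. I'll ease off and lift.

Request:
{"name": "arm_command", "arguments": {
  "deltas": [0.1,-0.003,0,0,0,0.1,-0.003,0,0,0,0.1,0,0,-0.005,0,0.1,0,0,-0.01,0,0.1,0,0,-0.02,0,0.1,0,0,-0.04,0,0.1,0,0,-0.05,0,0.1,0,0,-0.05,0,0.1,0,0,0,0,0.1,0,0,0,0]
}}

```text
time: 9.12
position: [0.5632, 0.0642, 0.2449]
tool_rot: [0.824, 0.566, -0.001, -0.0]
ft_force: [0.6, -0.3, 0.2]
grip_width: 0.0481
grip_force: 0.0
```

```bash
python3 - <<'E'
from h import *
where()
z=np.load("side0.npz"); p,d,K,T=cam("side"); a=cv2.resize(p[170:260,230:330],None,fx=6,fy=6,interpolation=cv2.INTER_CUBIC); save("s4.png",a)
print("pred knob top open",toolplan(O,YAW,.020,.022))
for n,dd,pp in(("before",z["d"],z["p"]),("now",d,p)):
    v,u=np.nonzero(blob(pp,(20,110,90),(36,255,255),(245,190,285,230))&((dd>0)*255).astype(np.uint8)); w=world(u,v,dd[v,u],K,T); print(n,"bar z",np.median(w[:,2]),len(u),"rows",v.mean())
    v,u=np.nonzero(blob(pp,(0,130,80),(7,255,255),(265,180,310,220))&((dd>0)*255).astype(np.uint8)); w=world(u,v,dd[v,u],K,T); print(" knob",np.median(w,0))
E
```

```text
t 9.12 P [0.5632 0.0642 0.2449] case xy [-0.0075  0.004 ] yaw err(roll to add) 0.0002 toolz [-0.002 -0.    -1.   ] w 0.0481 F [ 0.6 -0.3  0.2]
tool delta [-0.044   0.0015  0.    ] toolx in case [-0.  1.]
pred knob top open [0.59641131 0.06857419]
before bar z 0.08189752823851454 290 rows 210.6206896551724
 knob [0.58104588 0.02733046 0.08606601]
now bar z 0.08196885541142018 283 rows 211.07420494699647
 knob [0.59418989 0.06417468 0.08473566]
```

View pics/s4.png

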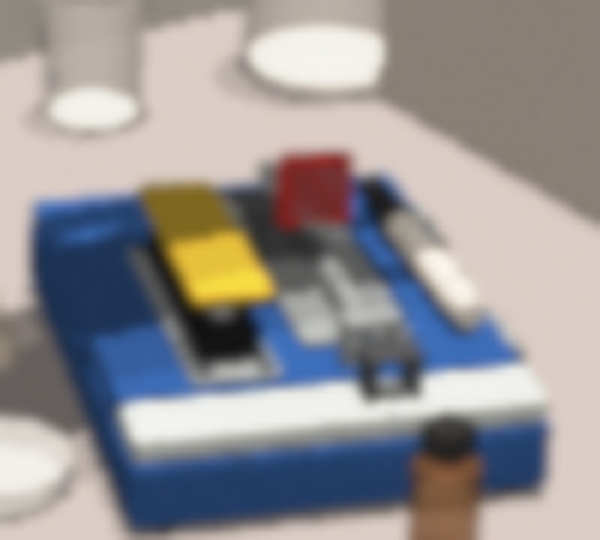

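The knob has moved about 39–40 mm to its open position at (315,190), and the catch bar is back up at 82 mm. The marker and vial have not moved and the arm is clear.

```bash
python3 -c "
from rig import order
print(order.hand_in())"
```

```text
the job is handed in; nothing more can be done
None
```

The job is handed in: the bolt is at its open stop, the catch has sprung back up to lock it, nothing loose was seen to shift, and the arm is clear (9.1 s used of 32 s).

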